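Set up a batch of mould inserts on the laser welder

ROBOT

A 6-joint arm with a two-finger parallel gripper is mounted at the origin on the work surface. World frame = base frame: x ahead of the robot, y to its left, z up, the work surface at z = 0. Lengths are in mm, angles in rad, forces in N, time in s.
With the tool pointing down it reaches from about 400 to 925 mm from the base axis. Payload 12.5 kg.
Tool frame: the origin (TCP) lies between the finger pads; the fingertips stand env.tip_extent ahead of it and the grasp point (between the pads) lies 11 mm behind it (env.tip_extent is the distance from the TCP to the fingertips, in mm); z points along the fingers, y is the line along which they close (so a half turn about z gives the same grasp; the last joint's range is limited). The gripper opens to 95 mm and grips with 3 to 60 N. Pads are 20 mm wide; open, the fingers measure 119 mm over their backs; the gripper's body (75 mm by 180 mm) begins 59 mm behind the grasp point.
Start: joints at [-1.389, 0.491, 1.559, -0, 1.092, -0.106], TCP at [177.425, -599.305, 222.661] pointing down, gripper open.
Joint ranges: [-3.1, 3.1], [-0.84, 2.19], [0.05, 2.79], [-1.13, 4.28], [0.06, 2.93], [-2.69, 2.69]. Speed limits (rad/s): [2.22, 2.22, 2.79, 3.14, 3.14, 3.14].

INTERFACE

Orientations are given as [roll, pitch, yaw] about the fixed x, y, z axes, in that order (R = Rz(yaw) Ry(pitch) Rx(roll)).
In Python, from cell import env gives the robot as it stands.
- The arm moves only by the tool carry_out, never from a script. Its argument "motion" is a list of rows, each a list of 5 numbers: the shift along the tool's x, y, z in mm, then the turn about the tool's z in degrees, then the closure, from 0 (fully open) to 1 (shut). A call has 1 to 12 rows; each row shifts and turns the commanded pose from where the row before left it, along the tool's axes as they then stand; what a row does not reach is not made up. A row lasts 1/10 s, in which the tool goes at most 50 mm and 8.59 degrees, less where a joint would pass 70% of its speed; a pose out of reach is approached as far as the arm can. A call with a gripper value outside its range is refused whole. The fingers move at their own pace and stop on an object; the grip force is fixed at half the most. Time passes only in rows, so rows that do not move let the fingers close. It gives the time, the measured TCP pose, the force, the opening and the grip force at its end, in the units of the state.
- env.state(): the state, without advancing time (a new reading comes with each control period).
- env.read_camera(name): name is "scene" or "top" or "wrist"; returns a dict with "color" (384x512x3 uint8, red, green, blue), "K" (3x3 intrinsics, pixels), "R" (3x3) and "t" (3): a world point X has camera coordinates R X + t; the wrist camera has in their place "hand_eye" (4x4, takes a point from camera to tool coordinates, whose origin is the TCP and whose axes are the flange's). Camera axes: x right, y down, z forward; pixel columns grow to the right and rows downward; lengths in mm; the calibration is good to about 2 mm. A picture is of the moment at which its call begins: read the wrist's pose just before it. There is no depth.
- env.job_done(): hands the job in; it is judged then, once.
The state is a dict: "t": time; "joints": joint angles; "qvel": joint speeds; "tau": joint torques, N m; "eef_pos": TCP position; "tcp_rot": TCP orientation; "ft_force": force on the tool from outside, world axes, zero at the start; "moment": the same for the moment, N m; "opening": opening from 0.0 (shut) to 1.0 (fully open); "grip_force": force on a finger pad.
Only numpy, scipy, OpenCV 4.12 (cv2) and the standard library are available. Lean on these libraries where they do the work, as an engineer would, in place of code of your own. Each camera call takes 0.05 s, during which the arm holds its last target. There are 200 camera calls.

TASK

Clear the T-shaped test coupon out of the welder's tray into the scrap bin and lay every square steel mould insert on the bench (two to four of them) down on its side in the tray, one to a pocket, not on end. Then wind the handwheel until the tray is right against its stop, after that turn the selector from off to the position with the tall marker pin, and last press the start button fully down and let go; never press it before the tray is home. Leave the tray home, the selector set, and the other things on the bench as they are.

Things in the scene. Friction and masses are not known exactly. Their poses are not given: they have to be found in the camera images.
- stage: black cross-slide base fixed to the bench, 140 x 360 x 30 mm; origin at bench height below the middle of the tray when out. Its +y is the feed direction, towards the steel stop bar (face at y = 135 mm, top 54 mm up). Handwheel axis at (0, -130) mm, wheel 102 mm across, rim top 60 mm up. Slim optics column, 235 mm tall, at (130, 215) mm.
- tray (a joint): travel of the steel tray along the stage's +y in m: 0 fully out (loading position), 0.075 with its end against the stop bar. The handwheel drives it, 25 mm a turn.
- tray_floor (a point): middle of the tray's inner floor (44 mm above the bench), moves with the tray; axes as the stage's. The tray has 2 x 2 pockets with centres at x = +-37, y = +-29 mm, each 70 (x) by 54 (y) mm inside; its outer walls and the cross walls between pockets are 4 mm thick and rise 7 mm above the floor.
- handwheel (a joint): handwheel angle in rad, about a vertical axis, growing clockwise seen from above (0 to 18.85, three turns); growing winds the tray towards the stop.
- wheel_handle (a point): top end of the handwheel's upright round crank handle, 18 mm diameter, 36 mm off the axis; the handle runs from 60 to 103 mm above the bench. It spins freely on its own pin, so it can be held while it goes round, and gives a few mm in and out on a stiff rubber bush.
- console: grey control console fixed to the bench, 170 x 190 x 50 mm, origin under its centre. Selector axis at its (x, y) = (-20, 35) mm, start button at (30, -50) mm.
- selector (a joint): angle of the detented selector knob in rad, about a vertical axis, growing clockwise seen from above; it clicks at 0 (off, the long painted line), 0.5, 1.0 and 1.5.
- selector_grip (a point): point on the selector's axis, mid height of its bar grip: bar 46 mm long, 12 mm wide, from 58 to 88 mm above the bench; this point is 73 mm above the bench. The point's +x axis runs along the bar, towards its pointer end.
- selector_pointer (a point): imaginary point 50 mm from the selector's axis on the line its pointer aims along, at the radius of the studs: lies over a stud when the selector is set to that one.
- marker: the tall steel marker pin, 6 mm shank with a 9 mm ball top, 16 mm tall, fixed on the console beside one of the three selector positions 0.5, 1.0, 1.5 (50 mm from the selector's axis); the other two positions have flat studs 2 mm high. Origin at its foot, on the console top.
- start (a joint): how far the start button is pressed, in m: 0 up, 0.006 fully down, where it pushes back with 5 N.
- start_top (a point): centre of the top of the round start button, 28 mm diameter, on the console; it is pressed straight down.
- bin_in (a point): centre of the inner floor of the dark steel scrap bin fixed to the bench, 120 x 100 mm outside, 60 mm tall, walls 4 mm; long side along its x.
- coupon: welded T-shaped test coupon lying in one pocket of the tray, dark steel with copper-coloured weld beads: base plate 44 (x) x 28 (y) x 6 mm, with an upright fin 44 (x) x 8 (y) mm on its middle line, top at 32 mm. Origin at the centre of its underside. 120 g.
- insert0: plain steel mould insert, square bar 46 (x) x 28 x 28 mm with a round core pin 18 mm across and 8 mm long on its +x end; origin at the centre of the square bar (14 mm above what it lies on). 220 to 370 g. May be absent (two to four are there).
- insert1: plain steel mould insert, square bar 46 (x) x 28 x 28 mm with a round core pin 18 mm across and 8 mm long on its +x end; origin at the centre of the square bar (14 mm above what it lies on). 220 to 370 g. May be absent (two to four are there).
- insert2: plain steel mould insert, square bar 46 (x) x 28 x 28 mm with a round core pin 18 mm across and 8 mm long on its +x end; origin at the centre of the square bar (14 mm above what it lies on). 220 to 370 g. May be absent (two to four are there).
- insert3: plain steel mould insert, square bar 46 (x) x 28 x 28 mm with a round core pin 18 mm across and 8 mm long on its +x end; origin at the centre of the square bar (14 mm above what it lies on). 220 to 370 g. May be absent (two to four are there).
- spool: bystander to be left alone: copper-coloured wire spool, 64 mm across, 26 mm high; origin at its underside
- jar: bystander to be left alone: glass jar with black lid, 56 mm across, 75 mm high; origin at its underside
- collar: bystander to be left alone: small steel collar, 34 mm across, 14 mm high; origin at its underside
- brush: bystander to be left alone: hand brush; origin at its underside
- wrench: bystander to be left alone: wrench; origin at its underside
- cup: bystander to be left alone: white plastic cup, 70 mm across, 80 mm high; origin at its underside

How it is judged:
By the outcome, as a careful person would: the job done as asked, in the order asked, and still so for the second after the job is handed in, with the robot touching nothing.
Of insert0, insert1, insert2, insert3 only 2 to 4 are there at a start; the rules pass over those that are not, and their reading is None.
At some moment in a run one of insert0, insert1, insert2, insert3 may be knocked a few centimetres aside while the robot is not near it.
Once in a run the grip may slacken for a moment while it holds something.
It also fails if it takes over 208 s, if anything falls off the work surface, if the arm or the gripper's body presses on something with over 40 N, if the wrist force passes 120 N, or if a joint passes its speed limit or range.

## Working session

There is one attempt and no reset: what is moved stays moved. The work goes in short steps, Python scripts to look and compute and a tool call to move; the robot and the scene stay as the last step left them, time stands still between calls to the robot, and variables do not carry over. Pictures are saved under pics/ and viewed, at most 14 in all, crops included, and the job is handed in when it is done.

Besides the shell and the picture viewer there is one more tool, called after ">>>" as a command line: name --pt "numbers of a row" for each row, then --argument value for the rest. carry_out: Moves the arm, as the interface text tells. Its arguments: {"type":"object","properties":{"motion":{"type":"array"}},"required":["motion"]}

```bash
ls; mkdir -p pics
cat > h.py <<'E'
import numpy as np, cv2
from cell import env
def snap(cam,name):
    s=env.state(); c=env.read_camera(cam)
    cv2.imwrite(f'pics/{name}.png',c['color'][:,:,::-1])
    np.savez(f'pics/{name}.npz',**{k:v for k,v in c.items()},pos=s['eef_pos'],rot=s['tcp_rot'])
    return c
E
python3 - <<'E'
from h import *
s=env.state(); print(s, env.tip_extent)
for n in ('top','scene','wrist'):
    c=snap(n,n+'0'); print(n,[ (k,np.round(v,3).tolist()) for k,v in c.items() if k!='color'])
E
```

```text
pics
{'t': 0.0, 'joints': array([-1.38858843e+00,  4.91595167e-01,  1.55940885e+00, -1.27042494e-05,
        1.09169342e+00, -1.05606231e-01]), 'qvel': array([ 9.08699856e-05, -5.24754314e-04, -7.94233325e-04,  5.52297574e-04,
        3.46019148e-04, -8.57008692e-04]), 'tau': array([ 3.21014733e-03, -6.12639785e+01, -2.58179820e+01,  6.93791290e-02,
        4.82717052e-02, -1.43901002e-04]), 'eef_pos': array([ 177.38696343, -599.07651376,  222.05359807]), 'tcp_rot': array([-3.14049283e+00, -1.05251442e-04,  2.87819929e-01]), 'ft_force': array([ 0.35111774, -0.86409811, -0.848617  ]), 'moment': array([0.01119386, 0.03875839, 0.01098129]), 'grip_force': 0.0, 'opening': 0.9979242755694417} 8.0
top [('K', [[461.093, 0.0, 260.503], [0.0, 461.093, 193.25], [0.0, 0.0, 1.0]]), ('R', [[-0.009, -1.0, -0.001], [-0.994, 0.009, -0.105], [0.105, 0.0, -0.995]]), ('t', [24.343, 580.165, 1223.797])]
scene [('K', [[496.452, 0.0, 256.439], [0.0, 496.452, 187.126], [0.0, 0.0, 1.0]]), ('R', [[0.375, 0.927, 0.009], [0.654, -0.258, -0.711], [-0.657, 0.272, -0.703]]), ('t', [-218.372, -313.095, 1676.918])]
wrist [('K', [[270.274, 0.0, 255.593], [0.0, 270.274, 194.053], [0.0, 0.0, 1.0]]), ('hand_eye', [[-0.0, -0.959, -0.283, 79.932], [1.0, -0.0, -0.0, 0.757], [0.0, -0.283, 0.959, -162.17], [0.0, 0.0, 0.0, 1.0]])]
```

Run:
```python
import cv2
for n in('top','scene'):
    cv2.imwrite(f'pics/{n}0b.png',cv2.resize(cv2.imread(f'pics/{n}0.png'),(800,600),interpolation=cv2.INTER_CUBIC))
```

```text
(no output)
```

View pics/top0b.png

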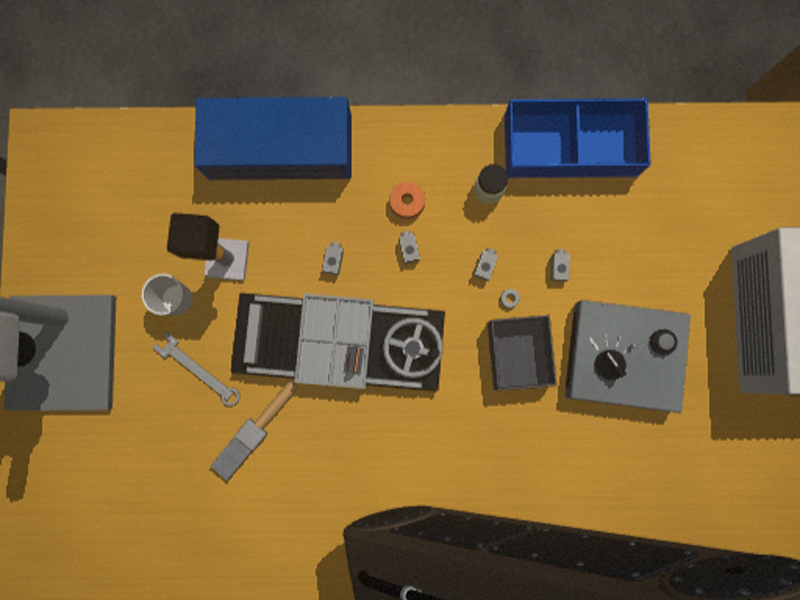

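View pics/scene0b.png

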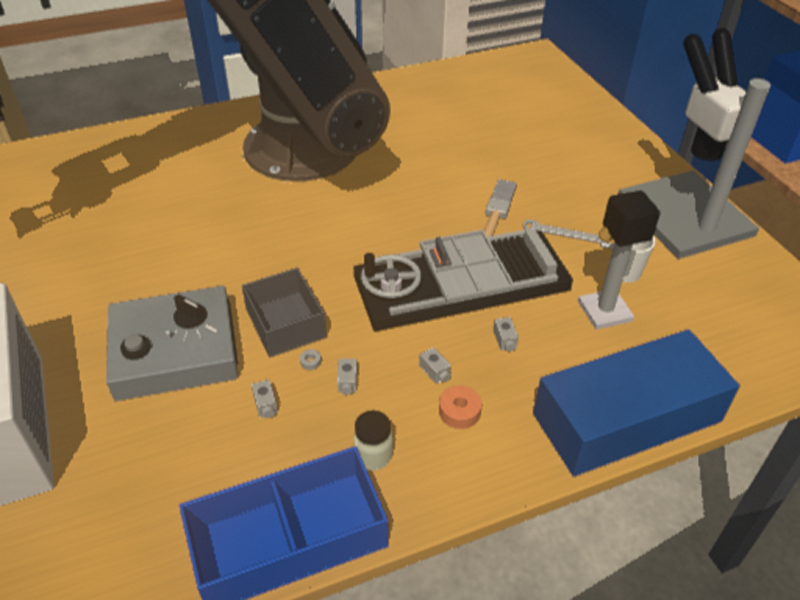

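The top view shows four inserts lying at about (332,260), (408,248), (486,264) and (560,265) in zoomed pixels. The tray corners are at (303,295), (373,300), (368,388) and (293,382), with the coupon in the pocket near (355,360). The wheel is at (412,347), the bin at (520,352) and the console at (628,355). Next I'll cast rays to get positions.

```bash
cat >> h.py <<'E'
from scipy.spatial.transform import Rotation as Ro
def load(n): return dict(np.load(f'pics/{n}.npz'))
def pose(d):
    "camera centre C and world<-cam rotation"
    if 'hand_eye' in d:
        T=np.eye(4); T[:3,:3]=Ro.from_euler('xyz',d['rot']).as_matrix(); T[:3,3]=d['pos']
        M=T@d['hand_eye']; return M[:3,3],M[:3,:3]
    return -d['R'].T@d['t'],d['R'].T
def ray(d,uv,z):
    C,R=pose(d); v=R@np.linalg.inv(d['K'])@np.array([uv[0],uv[1],1.]); return C+v*(z-C[2])/v[2]
def proj(d,X):
    C,R=pose(d); p=d['K']@(R.T@(np.array(X)-C)); return p[:2]/p[2]
E
python3 - <<'E'
from h import *
d=load('top0'); k=1.5625
P=lambda u,v,z: np.round(ray(d,(u/k,v/k),z)[:2],1)
print('tray',[P(*p,51) for p in((303,295),(373,300),(368,388),(293,382))])
print('wheel',P(412,347,60),'handle',P(417,345,103))
print('bin',[P(*p,60) for p in((488,320),(549,315),(555,385),(495,391))])
print('cons',[P(*p,50) for p in((580,300),(690,314),(682,411),(572,399))])
print('sel',P(610,363,88),'btn',P(664,341,60))
for p in((332,260),(408,248),(486,264),(560,265)): print('ins',P(*p,28))
E
```

```text
tray [array([591.7, 197.5]), array([582.1,  77.5]), array([432.5,  86.5]), array([443.7, 213.5])]
wheel [500.7  11.6] handle [502.1   3.6]
bin [array([ 545.3, -117.7]), array([ 552.9, -221.3]), array([ 434.9, -227.9]), array([ 425.7, -127. ])]
cons [array([ 579.1, -277.1]), array([ 553.3, -464.4]), array([ 389.4, -442.7]), array([ 411., -258.])]
sel [ 470.4 -313.8] btn [ 507.1 -414.2]
ins [655.8 150.3]
ins [676.   16.8]
ins [ 646.3 -119.8]
ins [ 643.4 -249.5]
```

>>> carry_out --pt "44 -21 -4 0 0" --pt "44 -21 -4 0 0" --pt "44 -21 -4 0 0" --pt "44 -21 -4 0 0" --pt "44 -21 -4 0 0" --pt "44 -21 -4 0 0" --pt "44 -21 -4 0 0" --pt "44 -21 -4 0 0" --pt "0 0 0 8 0" --pt "0 0 0 8 0" --pt "0 0 0 7 0" --pt "0 0 0 0 0"

```text
t: 1.35
eef_pos: [467.3, -338.1, 254.4]
tcp_rot: [-3.141, 0.0, -0.115]
ft_force: [0.4, -0.4, 0.1]
opening: 1.001
grip_force: 0.0
```

Run:
```python
from h import *
c=snap('wrist','w1'); cv2.imwrite('pics/w1b.png',cv2.resize(cv2.imread('pics/w1.png'),(800,600),interpolation=cv2.INTER_CUBIC))
s=env.state(); print(s['t'],s['eef_pos'],s['tcp_rot'])
```

```text
1.4 [ 467.22703182 -338.20123546  254.47610358] [-3.14146791e+00  2.93630108e-04 -1.10867064e-01]
```

View pics/w1b.png

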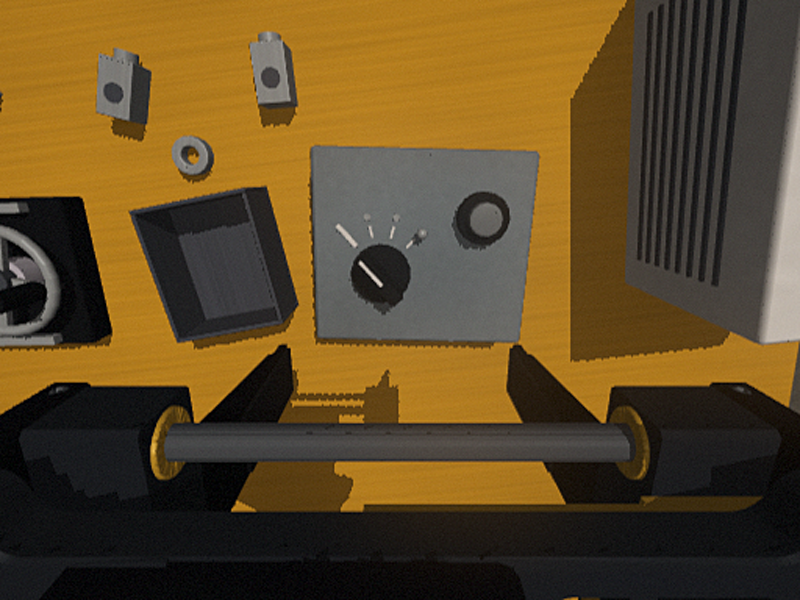

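The wrist view shows the console corners at (312,147), (538,153), (520,341) and (316,340). The tall ball-topped pin is the third mark at (422,234), so the target is 1.5. The flat studs are at (367,217) and (397,217). The bin and two of the inserts are also visible.

Run:
```python
from h import *
d=load('w1'); k=1.5625
P=lambda u,v,z: np.round(ray(d,(u/k,v/k),z)[:2],1)
c=[P(*p,50) for p in((312,147),(538,153),(520,341),(316,340))]
print('cons',c,np.mean(c,0))
ex=(c[0]+c[1]-c[2]-c[3]);print('yaw',np.arctan2(ex[1],ex[0]), np.linalg.norm(c[0]-c[1]),np.linalg.norm(c[0]-c[3]))
th=np.arctan2(ex[1],ex[0]); R=np.array([[np.cos(th),-np.sin(th)],[np.sin(th),np.cos(th)]])
o=np.mean(c,0); sel=o+R@[-20,35]; print('sel',sel,'btn',o+R@[30,-50])
print('line',P(381,286,88),P(360,263,88),'btn',P(486,217,62))
for n,p,z in(('offline1',(338,225),50),('offline2',(354,246),50),('s.5',(367,217),52),('s1',(397,217),52),('mk',(422,234),66)):
    q=P(*p,z)-sel; print(n,np.linalg.norm(q),np.arctan2(q[1],q[0]))
b=[P(*p,60) for p in((132,212),(265,187),(297,305),(178,341))]; print('bin',b,np.mean(b,0))
print('ins',P(113,86,28),P(271,75,28))
```

```text
cons [array([ 579.7, -279.9]), array([ 553.8, -462.9]), array([ 390.2, -442.5]), array([ 413. , -254.3])] [ 484.175 -359.9  ]
yaw -0.13837728626339071 184.8237268318113 168.6542320844633
sel [ 469.19394069 -322.47583853] btn [ 506.9914292  -413.56013938]
line [ 466.6 -323.7] [ 487.  -309.7] btn [ 508.5 -415.4]
offline1 55.52151216232274 0.600568254704395
offline2 33.35348203660741 0.6572043119248769
s.5 50.117197839392624 0.11148679841346568
s1 50.884388036052904 -0.39805590369140703
mk 50.393235448070364 -0.8826245566398228
bin [array([ 546.1, -124.8]), array([ 553. , -238.4]), array([ 451.1, -245.9]), array([ 430. , -132.6])] [ 495.05  -185.425]
ins [ 647.9 -119.3] [ 640.8 -251.8]
```

>>> carry_out --pt "3 -48 0 0 0" --pt "3 -48 0 0 0" --pt "3 -48 0 0 0" --pt "3 -48 0 0 0" --pt "3 -48 0 0 0" --pt "3 -48 0 0 0" --pt "3 -48 0 0 0" --pt "3 -48 0 0 0" --pt "3 -48 0 0 0" --pt "0 0 0 0 0" --pt "0 0 0 0 0"

```text
t: 2.5
eef_pos: [542.9, 88.6, 254.3]
tcp_rot: [3.141, 0.0, -0.109]
ft_force: [0.7, 0.6, 0.4]
opening: 1.001
grip_force: 0.0
```

Run:
```python
from h import *
c=snap('wrist','w2'); cv2.imwrite('pics/w2b.png',cv2.resize(cv2.imread('pics/w2.png'),(800,600),interpolation=cv2.INTER_CUBIC))
s=env.state(); print(s['t'],s['eef_pos'],s['tcp_rot'])
```

```text
2.55 [542.88681021  87.60645818 254.42347005] [ 3.14122739e+00  4.25138525e-04 -1.10849438e-01]
```

View pics/w2b.png

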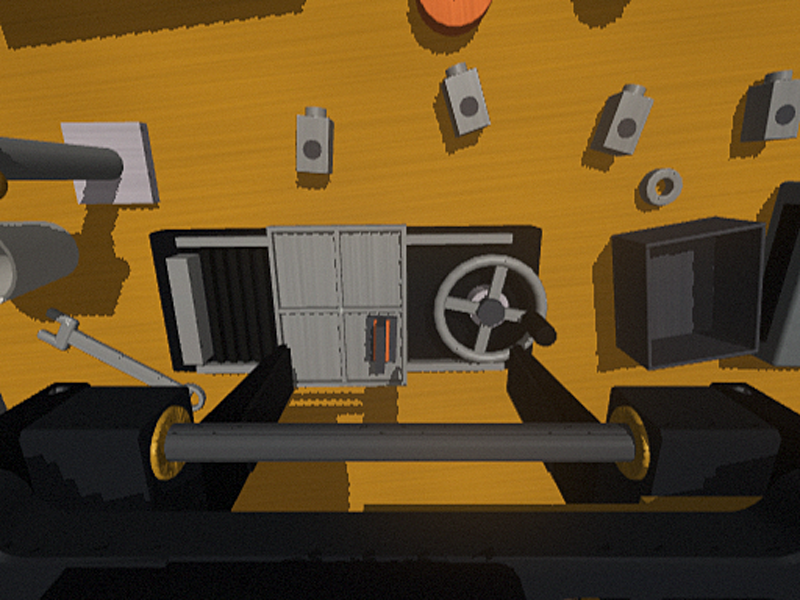

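The wrist view shows the tray corners at (268,228), (405,227), (406,386) and (279,384), and the coupon fin at about (381,340). The handle top is at (543,333) and the wheel hub at (490,313). The insert top faces are bright with a dark dot, so I'll segment them.

```bash
cat >> h.py <<'E'
def inserts(d,box=None,smin=110):
    """top faces (z=28 plane): bright grey blobs -> (centre px, world xy, yaw of long axis, sizes)"""
    im=d['color']; hsv=cv2.cvtColor(im,cv2.COLOR_RGB2HSV)
    m=((hsv[...,1]<60)&(hsv[...,2]>smin)).astype(np.uint8)
    m=cv2.morphologyEx(m,cv2.MORPH_OPEN,np.ones((2,2)))
    cs,_=cv2.findContours(m,cv2.RETR_EXTERNAL,cv2.CHAIN_APPROX_NONE); out=[]
    for c in cs:
        if cv2.contourArea(c)<120: continue
        X=np.array([ray(d,p[0],28)[:2] for p in c]).astype(np.float32)
        (cx,cy),(w,h),a=cv2.minAreaRect(X)
        if w<h: w,h,a=h,w,a+90
        if 38<w<62 and 20<h<40: out.append((np.round((cx,cy),1),round(((a+90)%180)-90,1),round(w,1),round(h,1),np.round(c.mean((0,1))*1.5625)))
    return out
E
python3 - <<'E'
from h import *
d=load('w2'); k=1.5625
P=lambda u,v,z: np.round(ray(d,(u/k,v/k),z)[:2],1)
for s in(100,120,135): print(s,*inserts(d,smin=s),sep='\n ')
t=[P(*p,51) for p in((268,228),(405,227),(406,386),(279,384))]; print('tray',t,np.mean(t,0))
print('hub',P(490,313,60),'handle',P(543,333,103),'mid walls',P(339,309,51))
print('fin',P(381,340,76),P(383,316,76),P(380,363,76))
im=cv2.imread('pics/w2.png'); cv2.imwrite('pics/w2c.png',cv2.resize(im[25:255,160:370],(730,800)[:2] if 0 else (548,600),interpolation=cv2.INTER_CUBIC))
E
```

```text
100
 (array([504.2,  -8.6]), 18.4, 58.2, 25.1, array([505., 297.]))
 (array([660.8, 149.2]), -10.1, 52.3, 26.6, array([313., 142.]))
 (array([ 648.5, -121.3]), -21.2, 51.6, 26.9, array([630., 120.]))
 (array([ 644.8, -248.6]), 7.6, 53.3, 26.0, array([785., 107.]))
 (array([680.1,  15.4]), 12.5, 52.2, 27.1, array([468.,  99.]))
120
 (array([661.4, 149.9]), -9.0, 51.0, 26.0, array([313., 141.]))
 (array([ 648.7, -121.5]), -21.2, 51.1, 26.7, array([630., 121.]))
 (array([ 642.7, -250.8]), -3.0, 44.3, 24.0, array([784., 111.]))
 (array([680.3,  15.4]), 12.1, 51.9, 26.9, array([468., 100.]))
135
 (array([661.5, 149.7]), -9.0, 50.5, 25.7, array([315., 142.]))
 (array([ 649.8, -119.9]), -20.9, 49.4, 22.3, array([628., 114.]))
 (array([680.3,  15.4]), 12.2, 52.0, 26.8, array([468.,  99.]))
tray [array([594.4, 195.7]), array([582.5,  78.8]), array([432.4,  93.7]), array([447.7, 214.2])] [514.25 145.6 ]
hub [500.2  11.9] handle [493.8 -20.9] mid walls [515.8 146. ]
fin [491.5 109.5] [512.9 105.2] [470.1 113. ]
```

View pics/w2c.png

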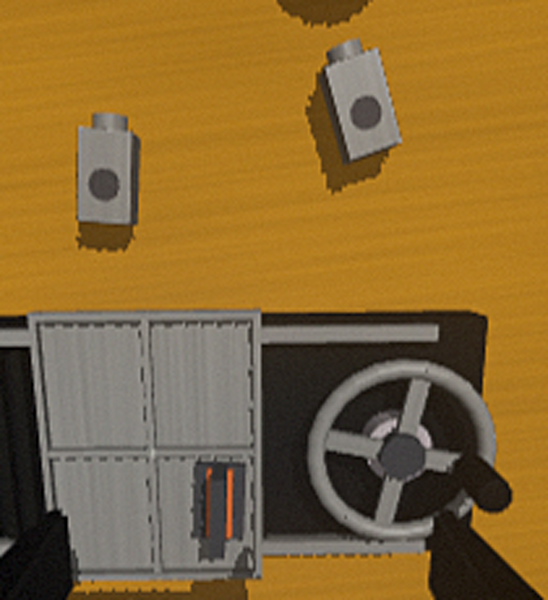

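Crop: the fin top centre is at about (218,514), which is x=486, y=110, inside the pocket centred at (474,120). The stage yaw of about -0.11 matches the tool yaw. I'll grasp the coupon fin.

>>> carry_out --pt "-29 -8 0 0 0.58" --pt "-29 -8 20 0 0.58" --pt "0 0 45 0 0.58" --pt "0 0 45 0 0.58" --pt "0 0 40 0 0.58" --pt "0 0 25 0 0.58" --pt "0 0 17 0 0.58" --pt "0 0 0 0 0.58" --pt "0 0 0 0 1" --pt "0 0 0 0 1" --pt "0 0 0 0 1" --pt "0 0 0 0 1"

```text
t: 3.75
eef_pos: [487.6, 110.3, 63.4]
tcp_rot: [-3.141, -0.001, -0.114]
ft_force: [0.6, 0.0, 0.6]
opening: 0.144
grip_force: 0.0
```

>>> carry_out --pt "0 0 0 0 1" --pt "0 0 0 0 1" --pt "0 0 0 0 1"

```text
t: 4.05
eef_pos: [487.5, 110.4, 63.2]
tcp_rot: [-3.142, -0.001, -0.113]
ft_force: [-1.8, -1.3, 7.1]
opening: 0.082
grip_force: 30.0
```

>>> carry_out --pt "0 0 -20 0 1" --pt "0 0 -45 0 1" --pt "0 0 -45 0 1" --pt "5 40 -5 0 1" --pt "5 48 0 0 1" --pt "5 48 0 0 1" --pt "6 48 0 0 1" --pt "6 48 0 0 1" --pt "6 48 0 0 1" --pt "0 0 0 0 1" --pt "0 0 0 0 1"

```text
t: 5.15
eef_pos: [487.8, -172.4, 177.4]
tcp_rot: [-3.141, 0.001, -0.116]
ft_force: [-0.0, 0.1, -1.7]
opening: 0.079
grip_force: 30.0
```

Run:
```python
from h import *
snap('wrist','w3'); t=load('top0')
c=snap('scene','s3')
w=cv2.imread('pics/w3.png'); s=cv2.imread('pics/s3.png')
cv2.imwrite('pics/c3.png',cv2.resize(np.hstack([w[60:300,130:430],s[140:260,130:280].repeat(2,0).repeat(2,1)]),(800,320)))
```

```text
(no output)
```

View pics/c3.png

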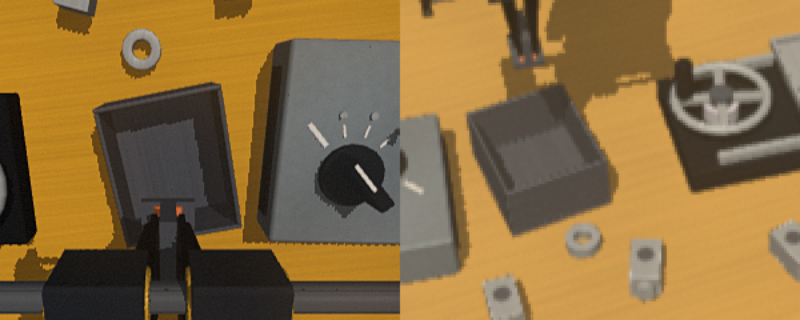

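The crop shows the coupon held over the bin, whose rim corners are at about (95,108), (220,84) and (241,228). I'll lower it in and release it.

>>> carry_out --pt "4 0 40 0 1" --pt "0 0 45 0 1" --pt "0 0 40 0 1" --pt "0 0 15 0 1" --pt "0 0 9 0 1" --pt "0 0 0 0 1" --pt "0 0 0 0 0.75" --pt "0 0 0 0 0.75" --pt "0 0 0 0 0.75" --pt "0 0 0 0 0.75"

```text
t: 6.25
eef_pos: [492.5, -172.2, 29.3]
tcp_rot: [3.141, -0.001, -0.114]
ft_force: [0.9, 0.1, -0.0]
opening: 0.246
grip_force: 0.0
```

>>> carry_out --pt "0 0 -25 0 0.75" --pt "0 0 -45 0 0.6" --pt "0 0 -45 0 0.4" --pt "0 0 -45 0 0.4" --pt "0 0 -40 0 0.4" --pt "0 0 0 0 0.4" --pt "0 0 0 0 0.4"

```text
t: 6.95
eef_pos: [492.2, -172.1, 229.3]
tcp_rot: [3.141, -0.002, -0.114]
ft_force: [-0.1, -0.8, -0.7]
opening: 0.594
grip_force: 0.0
```

Run:
```python
from h import *
snap('wrist','w4'); snap('top','t4'); s=env.state(); print(s['eef_pos'],s['tcp_rot'],s['opening'])
for n,z in (('w4',110),('w4',125),('t4',110)): print(n,*inserts(load(n),smin=z),sep='\n ')
w=cv2.imread('pics/w4.png'); cv2.imwrite('pics/c4.png',cv2.resize(w[:300],(800,469)))
```

```text
[ 491.72989024 -171.86898374  227.59955829] [-3.14113242e+00  1.59425591e-03 -1.13705460e-01] 0.603606703328013
w4
 (array([ 648.9, -121.6]), -21.0, 52.3, 27.2, array([311.,  87.]))
 (array([ 645. , -251.6]), -2.9, 51.5, 26.4, array([479.,  70.]))
 (array([680.1,  15.5]), 12.3, 50.8, 27.5, array([129.,  64.]))
w4
 (array([ 649.1, -121.7]), -21.2, 51.8, 27.1, array([311.,  86.]))
 (array([ 645. , -251.6]), -2.9, 51.2, 26.3, array([479.,  71.]))
 (array([680.1,  15.5]), 12.3, 50.8, 27.4, array([129.,  65.]))
t4
 (array([ 642.8, -253.4]), -6.2, 50.0, 26.6, array([562., 266.]))
 (array([ 646.4, -123. ]), -21.5, 52.0, 26.5, array([487., 265.]))
 (array([658.1, 147.9]), -11.0, 51.3, 27.5, array([333., 259.]))
 (array([677.5,  13.8]), 11.8, 51.3, 26.6, array([410., 248.]))
```

View pics/c4.png

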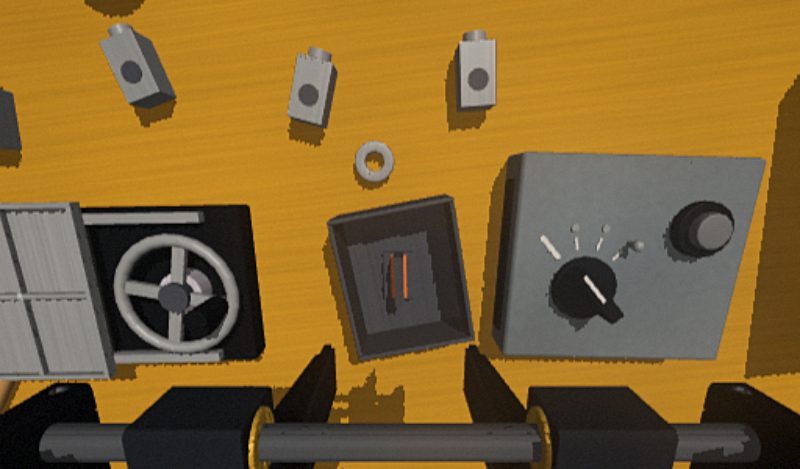

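The coupon is in the bin at about (400,276), and the three visible inserts are undisturbed. I'll pick insert B at (646,-120.5), yaw -21°.

>>> carry_out --pt "37 -17 25 0 0.5" --pt "37 -17 25 0 0.5" --pt "37 -17 25 0 0.5" --pt "36 -18 25 0 0.5" --pt "0 0 20 8 0.5" --pt "0 0 20 6.5 0.5" --pt "0 0 35 0 0.5" --pt "0 0 21 0 0.5" --pt "0 0 13 0 0.5" --pt "0 0 0 0 0.5" --pt "0 0 0 0 1" --pt "0 0 0 0 1"

```text
t: 8.25
eef_pos: [646.7, -120.4, 20.7]
tcp_rot: [-3.142, -0.002, -0.367]
ft_force: [0.6, -0.5, 0.4]
opening: 0.385
grip_force: 0.0
```

>>> carry_out --pt "0 0 0 0 1" --pt "0 0 0 0 1" --pt "0 0 0 0 1" --pt "0 0 0 0 1" --pt "0 0 -15 0 1" --pt "0 0 -30 0 1" --pt "0 0 0 0 1"

```text
t: 8.95
eef_pos: [647.7, -120.7, 68.6]
tcp_rot: [-3.141, -0.006, -0.367]
ft_force: [0.3, -0.4, -3.1]
opening: 0.298
grip_force: 30.0
```

>>> carry_out --pt "0 0 -40 -8 1" --pt "0 0 -40 -6.5 1" --pt "-21 -36 0 0 1" --pt "-22 -37 0 0 1" --pt "-22 -37 0 0 1" --pt "-21 -36 0 0 1" --pt "-22 -37 0 0 1" --pt "-22 -37 0 0 1" --pt "0 0 0 0 1" --pt "0 0 0 0 1"

```text
t: 9.95
eef_pos: [541.5, 113.9, 144.5]
tcp_rot: [3.141, 0.0, -0.112]
ft_force: [0.8, -0.5, -3.8]
opening: 0.291
grip_force: 30.0
```

Run:
```python
from h import *
snap('wrist','w5'); s=env.state(); print(s['eef_pos'],s['tcp_rot'],s['opening'])
w=cv2.imread('pics/w5.png'); cv2.imwrite('pics/c5.png',cv2.resize(w[60:300,150:400],(625,600),interpolation=cv2.INTER_CUBIC))
```

```text
[541.93157925 113.11042154 144.44977027] [ 3.14132620e+00  2.95230496e-05 -1.12949789e-01] 0.2928241720940186
```

View pics/c5.png

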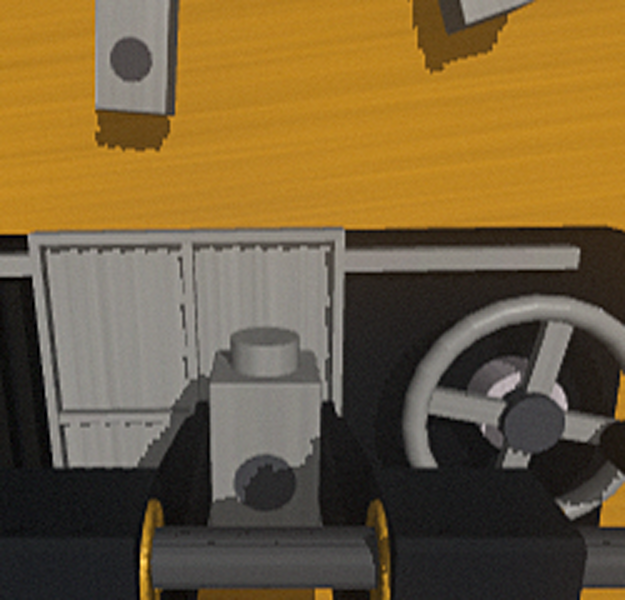

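Crop: the insert is held straight. The tray's far corners are at (30,235) and (344,230), and the cross-wall joint is at (187,238), near (192,412). I'll use these to refine the tray pose.

Run:
```python
from h import *
d=load('w5')
P=lambda u,v,z: np.round(ray(d,(150+u/2.5,60+v/2.5),z)[:2],1)
a,b=P(30,235,51),P(344,230,51); print(a,b,np.linalg.norm(a-b),'yaw',-np.arctan2((a-b)[0],(a-b)[1]))
print('mid far',(a+b)/2,P(187,238,51),'cross',P(191,412,51))
e=np.array([.994,-.11]); print('centre from far edge',(a+b)/2-76*e)
print('insert end edge',P(212,380,144.5+8),P(322,380,152.5),'pin',P(264,335,138))
```

```text
[595.3 196.2] [583.9  78.1] 118.64893594128857 yaw -0.09623022256650558
mid far [589.6  137.15] [587.5 137.4] cross [517. 146.]
centre from far edge [514.056 145.51 ]
insert end edge [566.1 123.1] [563.1  96.6] pin [571.7 109.8]
```

>>> carry_out --pt "2 0 35 0 1" --pt "0 0 25 0 1" --pt "0 0 12 0 1" --pt "0 0 8 0 1" --pt "0 0 0 0 1" --pt "0 0 0 0 1"

```text
t: 10.6
eef_pos: [544.5, 112.6, 65.1]
tcp_rot: [-3.141, -0.001, -0.114]
ft_force: [-0.4, -1.1, -4.2]
opening: 0.294
grip_force: 30.0
```

>>> carry_out --pt "0 0 1.5 0 1" --pt "0 0 0 0 1" --pt "0 0 0 0 0.55" --pt "0 0 0 0 0.55" --pt "0 0 0 0 0.55" --pt "0 0 -20 0 0.55" --pt "0 0 -40 0 0.5" --pt "0 0 -45 0 0.5" --pt "0 0 -45 0 0.5" --pt "0 0 0 0 0.5" --pt "0 0 0 0 0.5"

```text
t: 11.7
eef_pos: [544.0, 113.0, 213.8]
tcp_rot: [-3.141, -0.002, -0.114]
ft_force: [0.1, -0.6, -1.2]
opening: 0.499
grip_force: 0.0
```

Run:
```python
from h import *
snap('wrist','w6'); s=env.state(); print(s['t'],s['eef_pos'],s['tcp_rot'],s['opening'])
for z in (100,115,125): print(*inserts(load('w6'),smin=z),sep='\n ')
w=cv2.imread('pics/w6.png'); cv2.imwrite('pics/c6.png',cv2.resize(w[:300],(800,469)))
```

```text
11.75 [543.50855307 112.9106653  212.62244257] [ 3.14139401e+00  4.36997128e-04 -1.13551860e-01] 0.5001528828475554
(array([502.4, -11.2]), 18.1, 58.1, 24.1, array([548., 309.]))
 (array([661. , 149.4]), -9.7, 52.7, 26.6, array([334., 136.]))
 (array([680.2,  15.6]), 12.5, 52.2, 27.1, array([508.,  87.]))
(array([661.1, 149.5]), -9.7, 52.5, 26.4, array([334., 136.]))
 (array([680.3,  15.6]), 12.5, 51.9, 27.0, array([508.,  87.]))
(array([661.4, 149.4]), -9.7, 51.8, 26.4, array([334., 136.]))
 (array([680.5,  15.6]), 12.5, 51.6, 26.9, array([508.,  87.]))
```

View pics/c6.png

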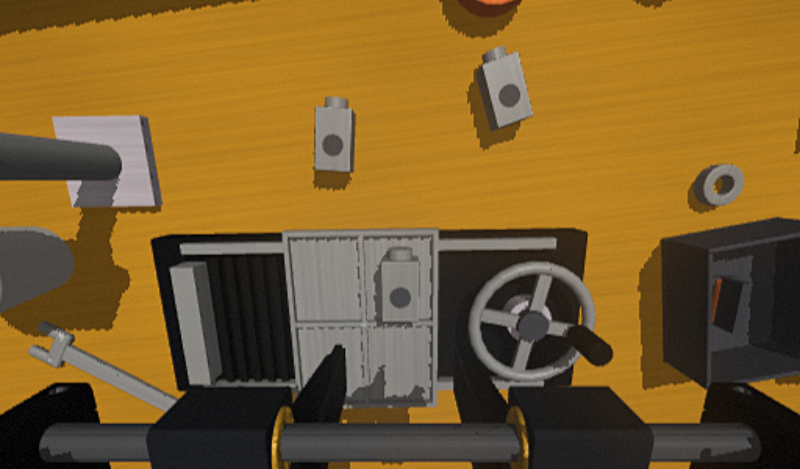

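The first insert lies in the upper-right pocket at about (400,290). Next is insert D at (658,150), yaw -9.7°.

>>> carry_out --pt "36 -16 20 0 0.5" --pt "36 -17 20 0 0.5" --pt "37.5 -17 20 0 0.5" --pt "0 0 40 3.2 0.5" --pt "0 0 40 0 0.5" --pt "0 0 25 0 0.5" --pt "0 0 18 0 0.5" --pt "0 0 11 0 0.5" --pt "0 0 0 0 0.5" --pt "0 0 0 0 1" --pt "0 0 0 0 1" --pt "0 0 0 0 1"

```text
t: 12.95
eef_pos: [658.8, 150.3, 20.2]
tcp_rot: [-3.141, -0.002, -0.17]
ft_force: [0.7, 1.9, 0.9]
opening: 0.3
grip_force: 0.8
```

>>> carry_out --pt "0 0 0 0 1" --pt "0 0 0 0 1" --pt "0 0 -15 0 1" --pt "0 0 -30 0 1" --pt "0 0 -40 -3.2 1" --pt "0 0 -40 0 1" --pt "0 0 0 0 1" --pt "0 0 0 0 1"

```text
t: 13.75
eef_pos: [658.2, 150.1, 145.1]
tcp_rot: [-3.141, -0.001, -0.114]
ft_force: [-0.5, -0.3, -3.3]
opening: 0.292
grip_force: 30.0
```

>>> carry_out --pt "-36 -3 0 0 1" --pt "-37 -3 0 0 1" --pt "-36.5 -2 0 0 1" --pt "0 0 30 0 1" --pt "0 0 25 0 1" --pt "0 0 15 0 1" --pt "0 0 9 0 1" --pt "0 0 0 0 1" --pt "0 0 0 0 1"

```text
t: 14.65
eef_pos: [550.1, 170.4, 64.5]
tcp_rot: [3.141, 0.001, -0.114]
ft_force: [0.7, 0.2, -2.3]
opening: 0.295
grip_force: 30.0
```

>>> carry_out --pt "0 0 1.5 0 1" --pt "0 0 0 0 1" --pt "0 0 0 0 0.55" --pt "0 0 0 0 0.55" --pt "0 0 0 0 0.55" --pt "0 0 -20 0 0.55" --pt "0 0 -40 0 0.5" --pt "0 0 -45 0 0.5" --pt "0 0 -45 0 0.5" --pt "0 0 0 0 0.5" --pt "0 0 0 0 0.5"

```text
t: 15.75
eef_pos: [550.6, 170.6, 214.5]
tcp_rot: [-3.141, -0.002, -0.114]
ft_force: [-0.5, 0.7, -0.8]
opening: 0.498
grip_force: 0.0
```

Run:
```python
from h import *
snap('wrist','w7'); s=env.state(); print(s['t'],s['eef_pos'],s['tcp_rot'],s['opening'])
for z in (105,120): print(*inserts(load('w7'),smin=z),sep='\n ')
snap('top','t7'); print(*inserts(load('t7'),smin=110),sep='\n ')
w=cv2.imread('pics/w7.png'); cv2.imwrite('pics/c7.png',cv2.resize(w[:300],(800,469)))
```

```text
15.8 [550.1156934  170.48143973 213.23260865] [ 3.14143916e+00  2.31557610e-04 -1.13641742e-01] 0.4987397953634455
(array([680.5,  15.7]), 12.4, 52.5, 26.9, array([585.,  87.]))
(array([680.5,  15.6]), 12.4, 52.4, 26.7, array([585.,  87.]))
(array([ 642.1, -253.3]), -6.2, 51.3, 26.6, array([562., 266.]))
 (array([678. , 324.9]), 89.5, 50.1, 27.8, array([235., 247.]))
 (array([677.5,  13.8]), 11.8, 51.3, 26.6, array([410., 248.]))
```

View pics/c7.png

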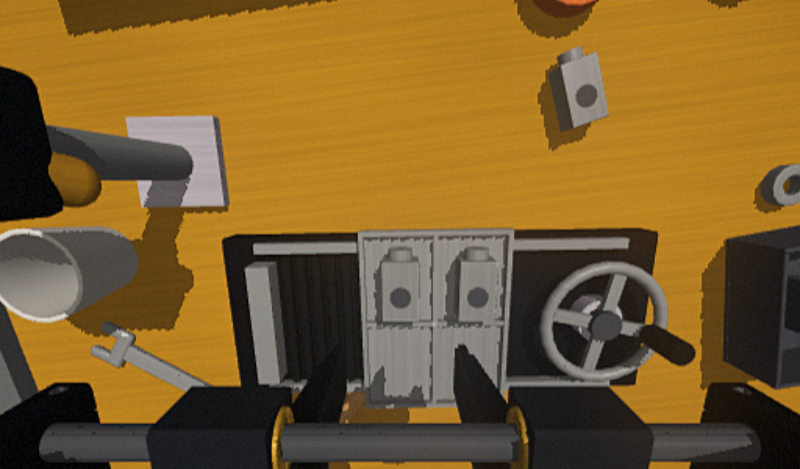

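Two inserts are now side by side in the upper pockets at (400,290) and (478,290). Next is insert C at (677.5,15), yaw +12.4°.

>>> carry_out --pt "29 28 20 0 0.5" --pt "29 28 20 0 0.5" --pt "29 28 20 0 0.5" --pt "29 28 20 0 0.5" --pt "28 28 20 0 0.5" --pt "0 0 20 -6.3 0.5" --pt "0 0 20 -6.3 0.5" --pt "0 0 20 -6.3 0.5" --pt "0 0 13 0 0.5" --pt "0 0 12 0 0.5" --pt "0 0 9 0 0.5" --pt "0 0 0 0 0.5"

```text
t: 17.05
eef_pos: [677.2, 15.2, 18.4]
tcp_rot: [-3.141, 0.002, 0.215]
ft_force: [-0.4, 0.0, -0.1]
opening: 0.499
grip_force: 0.0
```

>>> carry_out --pt "0 0 0 0 1" --pt "0 0 0 0 1" --pt "0 0 0 0 1" --pt "0 0 0 0 1" --pt "0 0 0 0 1" --pt "0 0 -15 0 1" --pt "0 0 -30 0 1" --pt "0 0 -40 6.3 1" --pt "0 0 -40 6.3 1" --pt "0 0 0 6.3 1" --pt "0 0 0 0 1" --pt "0 0 0 0 1"

```text
t: 18.25
eef_pos: [677.1, 15.1, 144.2]
tcp_rot: [3.141, 0.001, -0.11]
ft_force: [0.8, 0.6, -3.6]
opening: 0.291
grip_force: 30.0
```

>>> carry_out --pt "-36 -23 0 0 1" --pt "-36 -23 0 0 1" --pt "-36 -24 0 0 1" --pt "-36 -23 0 0 1" --pt "-36 -23 0 0 1" --pt "-37.5 -24 0 0 1" --pt "0 0 30 0 1" --pt "0 0 25 0 1" --pt "0 0 15 0 1" --pt "0 0 9 0 1" --pt "0 0 0 0 1" --pt "0 0 0 0 1"

```text
t: 19.45
eef_pos: [477.5, 178.8, 65.5]
tcp_rot: [3.141, 0.0, -0.113]
ft_force: [0.2, 0.1, -3.1]
opening: 0.295
grip_force: 30.0
```

>>> carry_out --pt "0 0 2 0 1" --pt "0 0 0 0 1" --pt "0 0 0 0 0.55" --pt "0 0 0 0 0.55" --pt "0 0 0 0 0.55" --pt "0 0 -20 0 0.55" --pt "0 0 -40 0 0.5" --pt "0 0 -45 0 0.5" --pt "0 0 -45 0 0.5" --pt "0 0 0 0 0.5" --pt "0 0 0 0 0.5"

```text
t: 20.55
eef_pos: [477.5, 178.9, 214.4]
tcp_rot: [-3.141, -0.002, -0.114]
ft_force: [0.7, -0.5, 0.6]
opening: 0.499
grip_force: 0.0
```

Run:
```python
from h import *
snap('wrist','w8'); s=env.state(); print(s['t'],s['eef_pos'],s['tcp_rot'],s['opening'])
snap('top','t8'); print(*inserts(load('t8'),smin=110),sep='\n ')
```

```text
20.6 [477.14345066 178.80224705 213.27212717] [ 3.14147115e+00  8.06106715e-05 -1.13626216e-01] 0.4998436950241646
(array([ 642.1, -253.3]), -6.2, 51.3, 26.6, array([562., 266.]))
```

>>> carry_out --pt "21 41 0 0 0.5" --pt "21 41 0 0 0.5" --pt "21 41 0 0 0.5" --pt "21 41 0 0 0.5" --pt "21 41 0 0 0.5" --pt "21 41 0 0 0.5" --pt "21 41 10 0 0.5" --pt "22 41 10 0 0.5" --pt "22 41 10 0 0.5" --pt "22 40 10 -2.5 0.5" --pt "0 0 40 0 0.5" --pt "0 0 0 0 0.5"

```text
t: 21.85
eef_pos: [640.0, -251.5, 126.6]
tcp_rot: [-3.137, 0.01, -0.072]
ft_force: [-1.4, 1.8, -0.7]
opening: 0.499
grip_force: 0.0
```

Run:
```python
from h import *
snap('wrist','w9'); s=env.state(); print(s['t'],s['eef_pos'],s['tcp_rot'],s['opening'])
for z in (105,120): print(*inserts(load('w9'),smin=z),sep='\n ')
a=cv2.imread('pics/w8.png')[100:300,100:420]; b=cv2.imread('pics/w9.png')[100:300,100:420]
cv2.imwrite('pics/c9.png',cv2.resize(np.hstack([a,b]),(800,250)))
```

```text
21.9 [ 641.00488892 -251.07443432  129.83178404] [-3.13859762  0.00711409 -0.07077576] 0.49723682078488657
(array([ 642.5, -251.8]), -2.5, 44.3, 27.0, array([399., 302.]))
```

View pics/c9.png

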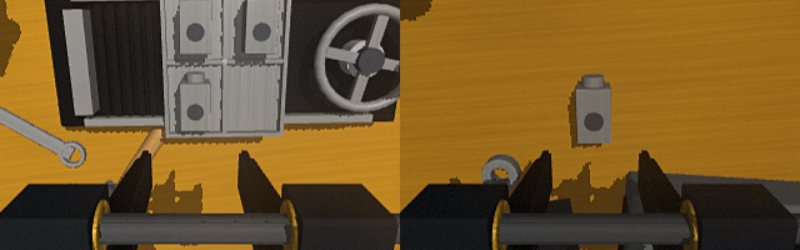

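Left crop: three inserts are in pockets. Right crop: insert A is centred between the fingers. I'll descend and grasp it.

>>> carry_out --pt "0 0 40 0 0.5" --pt "0 0 35 0 0.5" --pt "0 0 22 0 0.5" --pt "0 0 14 0 0.5" --pt "0 0 0 0 0.5" --pt "0 0 0 0 0.5"

```text
t: 22.5
eef_pos: [643.4, -251.5, 24.1]
tcp_rot: [3.141, -0.001, -0.07]
ft_force: [-0.0, -0.2, 0.5]
opening: 0.502
grip_force: 0.0
```

>>> carry_out --pt "0 0 5 0 0.5" --pt "0 0 0 0 1" --pt "0 0 0 0 1" --pt "0 0 0 0 1" --pt "0 0 0 0 1" --pt "0 0 0 0 1" --pt "0 0 0 0 1" --pt "0 0 -15 0 1" --pt "0 0 -30 0 1" --pt "0 0 -40 2.5 1" --pt "0 0 -40 0 1" --pt "0 0 0 0 1"

```text
t: 23.7
eef_pos: [644.6, -252.6, 149.1]
tcp_rot: [3.138, -0.008, -0.114]
ft_force: [0.7, -1.0, -2.6]
opening: 0.297
grip_force: 30.0
```

>>> carry_out --pt "0 0 0 0 1"

```text
t: 23.8
eef_pos: [642.6, -251.7, 143.5]
tcp_rot: [3.141, -0.001, -0.114]
ft_force: [-0.2, 0.2, -3.7]
opening: 0.296
grip_force: 30.0
```

>>> carry_out --pt "-24 -39 0 0 1" --pt "-24 -39 0 0 1" --pt "-24 -39 0 0 1" --pt "-24 -39 0 0 1" --pt "-24 -39 0 0 1" --pt "-24 -39 0 0 1" --pt "-24 -39 0 0 1" --pt "-24 -39 0 0 1" --pt "-22 -39 0 0 1" --pt "0 0 0 0 1" --pt "0 0 40 0 1" --pt "0 0 20 0 1"

```text
t: 25.0
eef_pos: [468.6, 121.2, 80.1]
tcp_rot: [3.141, 0.003, -0.113]
ft_force: [0.2, -0.7, -2.4]
opening: 0.29
grip_force: 30.0
```

>>> carry_out --pt "0 0 12 0 1" --pt "0 0 5 0 1" --pt "0 0 0 0 1" --pt "0 0 0 0 1"

```text
t: 25.4
eef_pos: [470.0, 121.1, 65.7]
tcp_rot: [3.141, 0.0, -0.114]
ft_force: [-0.6, 0.1, -1.9]
opening: 0.295
grip_force: 30.0
```

>>> carry_out --pt "0 0 2 0 1" --pt "0 0 0 0 1" --pt "0 0 0 0 0.55" --pt "0 0 0 0 0.55" --pt "0 0 0 0 0.55" --pt "0 0 -20 0 0.55" --pt "0 0 -40 0 0.5" --pt "0 0 -45 0 0.5" --pt "0 0 -45 0 0.5" --pt "0 40 -20 0 0.5" --pt "0 40 0 0 0.5" --pt "0 40 0 0 0.5"

```text
t: 26.6
eef_pos: [456.1, 1.1, 234.6]
tcp_rot: [3.141, -0.002, -0.112]
ft_force: [0.5, 0.0, -1.3]
opening: 0.499
grip_force: 0.0
```

>>> carry_out --pt "0 0 0 0 0.5" --pt "0 0 0 0 0.5"

```text
t: 26.8
eef_pos: [456.2, 1.6, 233.8]
tcp_rot: [-3.142, -0.0, -0.116]
ft_force: [-0.1, 0.3, -1.0]
opening: 0.501
grip_force: 0.0
```

Run:
```python
from h import *
snap('wrist','w10'); s=env.state(); print(s['t'],s['eef_pos'],s['tcp_rot'],s['opening'])
snap('top','t10'); print(*inserts(load('t10'),smin=110),sep='\n ')
w=cv2.imread('pics/w10.png'); cv2.imwrite('pics/c10.png',cv2.resize(w[:270],(800,422)))
```

```text
26.85 [456.31048405   2.30993883 233.6872118 ] [-3.14150131e+00 -1.44708567e-04 -1.14384169e-01] 0.49680058415948347
```

View pics/c10.png

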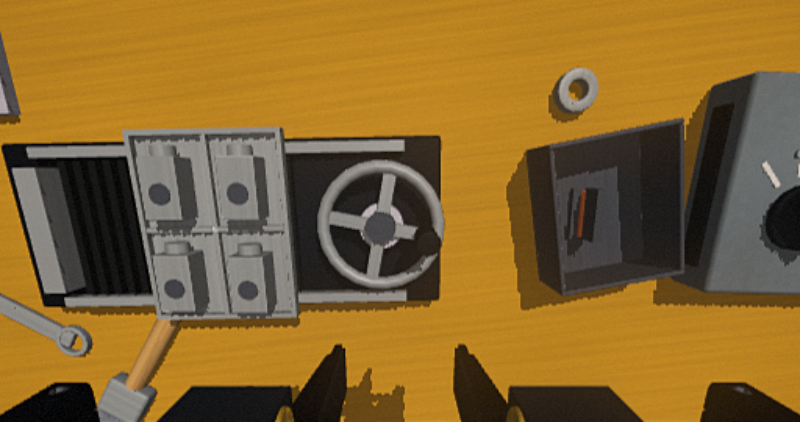

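All four inserts lie in their pockets. The wheel rim spans columns 318–443 and rows 160–292, the hub is at (382,229) and the handle top at (428,240).

Run:
```python
from h import *
d=load('w10'); k=1.5625
im=d['color'].astype(int)
P=lambda u,v,z: np.round(ray(d,(u/k,v/k),z)[:2],1)
r=[P(318,226,60),P(443,226,60),P(380,160,60),P(380,292,60)]; print(r,(r[0]+r[1])/2,(r[2]+r[3])/2)
print('hub',P(382,229,58),'handle',P(428,240,103))
t=[P(*p,51) for p in((123,131),(281,127),(298,318),(160,321))]; print(t,np.mean(t,0))
# rim via bright contour
m=(cv2.cvtColor(d['color'],cv2.COLOR_RGB2HSV)); g=((m[...,1]<60)&(m[...,2]>85)).astype(np.uint8)
g[:, :int(300/k)]=0; g[:,int(450/k):]=0; g[:int(157/k)]=0; g[int(295/k):]=0
dk=((im.sum(2)<90)).astype(np.uint8); x0,x1,y0,y1=[int(q/k) for q in (412,446,225,262)]
ys,xs=np.nonzero(dk[y0:y1,x0:x1]); print('dark handle px',(xs.min()+x0)*k,(xs.max()+x0)*k,(ys.min()+y0)*k,(ys.max()+y0)*k,len(xs))
```

```text
[array([507.8,  59.5]), array([496.4, -38.2]), array([551. ,   4.7]), array([448.9,  18. ])] [502.1   10.65] [499.95  11.35]
hub [499.5   9.9] handle [493.1 -23.3]
[array([594.9, 196.5]), array([583.7,  76.6]), array([431.8,  91.8]), array([442.9, 210.6])] [513.325 143.875]
dark handle px 410.9375 439.0625 225.0 259.375 82
```

>>> carry_out --pt "39.5 20.5 0 0 0.5" --pt "0 0 45 0 0.5" --pt "0 0 45 0 0.5" --pt "0 0 40 0 0.5" --pt "0 0 18 0 0.5" --pt "0 0 9 0 0.5" --pt "0 0 0 0 0.5" --pt "0 0 0 0 1" --pt "0 0 0 0 1" --pt "0 0 0 0 1" --pt "0 0 0 0 1" --pt "0 0 0 0 1"

```text
t: 28.1
eef_pos: [493.4, -22.8, 77.1]
tcp_rot: [3.141, -0.001, -0.114]
ft_force: [-0.8, -0.2, 5.5]
opening: 0.185
grip_force: 30.0
```

>>> carry_out --pt "0 0 0 0 1" --pt "0 0 0 0 1" --pt "0 0 0 0 1"

```text
t: 28.4
eef_pos: [493.5, -22.8, 77.1]
tcp_rot: [3.141, -0.001, -0.114]
ft_force: [-1.4, -0.2, 6.2]
opening: 0.182
grip_force: 30.0
```

>>> carry_out --pt "-9.2 -2 0 0 1" --pt "-8.3 -4.3 0 0 1" --pt "-6.9 -6.4 0 0 1" --pt "-5 -7.9 0 0 1" --pt "-2.8 -9 0 0 1" --pt "-0.4 -9.4 0 0 1" --pt "0 0 0 0 1"

```text
t: 29.1
eef_pos: [467.2, 20.2, 77.1]
tcp_rot: [3.142, -0.005, -0.113]
ft_force: [9.2, -1.4, -1.0]
opening: 0.184
grip_force: 30.0
```

Run:
```python
from h import *
s=env.state(); print(s['eef_pos'],s['tcp_rot'],s['ft_force'],s['moment'],s['opening'])
```

```text
[467.22218629  20.24010632  77.14765982] [ 3.14158525 -0.00549079 -0.11285272] [ 9.22005168 -1.43396384 -0.97560354] [-0.18258189 -1.45667365  0.01320155] 0.1840114018327414
```

>>> carry_out --pt "3.5 -9.2 0 0 1" --pt "4.5 -8.3 0 0 1" --pt "6.4 -6.9 0 0 1" --pt "7.9 -5 0 0 1" --pt "9 -2.8 0 0 1" --pt "9.4 -0.4 0 0 1" --pt "0 0 0 0 1"

```text
t: 29.8
eef_pos: [510.4, 47.4, 77.0]
tcp_rot: [3.141, -0.002, -0.114]
ft_force: [-0.3, -2.4, 9.1]
opening: 0.187
grip_force: 30.0
```

>>> carry_out --pt "9.2 2 0 0 1" --pt "8.3 4.3 0 0 1" --pt "6.9 6.4 0 0 1" --pt "5 7.9 0 0 1" --pt "2.8 9 0 0 1" --pt "0.4 9.4 0 0 1" --pt "-2 9.2 0 0 1" --pt "-4.3 8.3 0 0 1" --pt "-6.4 6.9 0 0 1" --pt "-7.9 5 0 0 1" --pt "-9 2.8 0 0 1" --pt "-9.4 0.4 0 0 1"

```text
t: 31.0
eef_pos: [494.7, -23.4, 77.0]
tcp_rot: [3.141, -0.001, -0.114]
ft_force: [1.4, 0.9, 8.2]
opening: 0.18
grip_force: 30.0
```

>>> carry_out --pt "-9.2 -2 0 0 1" --pt "-8.3 -4.3 0 0 1" --pt "-6.9 -6.4 0 0 1" --pt "-5 -7.9 0 0 1" --pt "-2.8 -9 0 0 1" --pt "-0.4 -9.4 0 0 1" --pt "2 -9.2 0 0 1" --pt "4.3 -8.3 0 0 1" --pt "6.4 -6.9 0 0 1" --pt "7.9 -5 0 0 1" --pt "9 -2.8 0 0 1" --pt "9.4 -0.4 0 0 1"

```text
t: 32.2
eef_pos: [509.3, 47.6, 77.0]
tcp_rot: [3.141, 0.0, -0.113]
ft_force: [-0.6, -2.9, 10.1]
opening: 0.183
grip_force: 30.0
```

>>> carry_out --pt "0 0 0 0 1"

```text
t: 32.3
eef_pos: [510.2, 47.4, 77.0]
tcp_rot: [3.141, -0.001, -0.113]
ft_force: [0.2, -1.8, 10.6]
opening: 0.189
grip_force: 30.0
```

>>> carry_out --pt "9.2 2 0 0 1" --pt "8.3 4.3 0 0 1" --pt "6.9 6.4 0 0 1" --pt "5 7.9 0 0 1" --pt "2.8 9 0 0 1" --pt "0.4 9.4 0 0 1" --pt "-2 9.2 0 0 1" --pt "-4.3 8.3 0 0 1" --pt "-6.4 6.9 0 0 1" --pt "-7.9 5 0 0 1" --pt "-9 2.8 0 0 1" --pt "-9.4 0.4 0 0 1"

```text
t: 33.5
eef_pos: [494.7, -23.3, 77.0]
tcp_rot: [3.141, -0.001, -0.114]
ft_force: [1.4, 0.0, 8.4]
opening: 0.183
grip_force: 30.0
```

>>> carry_out --pt "-9.2 -2 0 0 1" --pt "-8.3 -4.3 0 0 1" --pt "-6.9 -6.4 0 0 1" --pt "-5 -7.9 0 0 1" --pt "-2.8 -9 0 0 1" --pt "-0.4 -9.4 0 0 1" --pt "2 -9.2 0 0 1" --pt "4.3 -8.3 0 0 1" --pt "6.4 -6.9 0 0 1" --pt "7.9 -5 0 0 1" --pt "9 -2.8 0 0 1" --pt "9.4 -0.4 0 0 1"

```text
t: 34.7
eef_pos: [509.2, 47.6, 77.0]
tcp_rot: [3.141, 0.001, -0.113]
ft_force: [-1.1, -1.0, 11.4]
opening: 0.183
grip_force: 30.0
```

>>> carry_out --pt "9.2 2 0 0 1" --pt "8.3 4.3 0 0 1" --pt "6.9 6.4 0 0 1" --pt "5 7.9 0 0 1" --pt "2.8 9 0 0 1" --pt "0.4 9.4 0 0 1" --pt "-2 9.2 0 0 1" --pt "-4.3 8.3 0 0 1" --pt "-6.4 6.9 0 0 1" --pt "0 0 0 0 1"

```text
t: 35.7
eef_pos: [522.1, -14.0, 77.0]
tcp_rot: [-3.136, -0.001, -0.116]
ft_force: [7.1, 39.7, 9.1]
opening: 0.181
grip_force: 30.0
```

Resistance appeared about 50° before three full turns, so I'll check the tray against the stop.

Run:
```python
from h import *
s=env.state(); print(s['eef_pos'],s['ft_force'],s['moment'])
snap('scene','s11'); snap('top','t11')
d=load('t11'); s=cv2.imread('pics/s11.png'); t=cv2.imread('pics/t11.png')
a=cv2.resize(s[130:230,220:380],(640,400)[:2],interpolation=cv2.INTER_CUBIC)[:, :]
b=cv2.resize(t[170:270,140:300],(640,400),interpolation=cv2.INTER_CUBIC)
cv2.imwrite('pics/c11.png',cv2.resize(np.vstack([a,b]),(480,600)))
```

```text
[522.09173062 -14.03364657  77.04026243] [ 7.08955097 39.67580699  9.05567875] [ 7.28052178 -1.26404564  0.41198938]
```

View pics/c11.png

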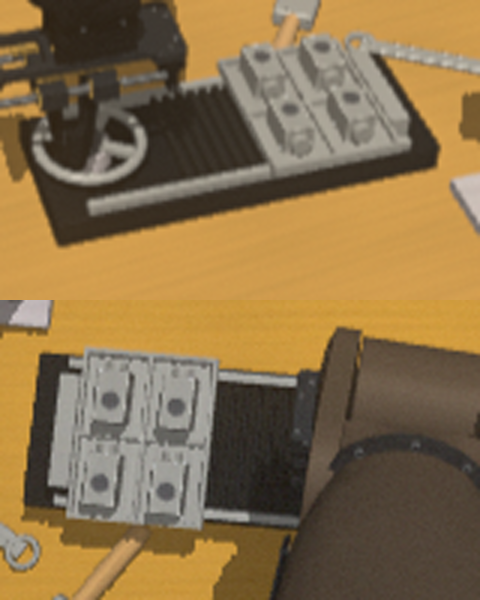

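The top crop shows the tray's left edge at or very near the stop bar. I'll measure its travel.

Run:
```python
from h import *
d=load('t11'); d0=load('top0')
c=[ray(d,(140+u/3,170+(v-300)/3),51)[:2] for u,v in((84,349),(217,360),(203,528),(67,518))]
print(np.round(c,1)); m=np.mean(c,0)-[512.5,143.7]; print(m,'travel',m@[.11,.994])
# robust: shift by correlating right-hand tray edge profiles along stage y (world sampling at z=51)
def strip(d,x):
    ys=np.arange(60,330,.5); g=cv2.cvtColor(d['color'],cv2.COLOR_RGB2GRAY).astype(np.float32)
    uv=np.array([proj(d,(x+.11*(y-145),y,51)) for y in ys],np.float32)
    return ys,cv2.remap(g,uv[:,:1],uv[:,1:],cv2.INTER_LINEAR)[:,0]
for x in(570,500,452):
    for dd in(d0,d):
        ys,p=strip(dd,x); gr=np.diff(cv2.blur(p.reshape(-1,1),(1,5))[:,0]); i=np.argsort(-abs(gr)); o=[]
        for j in i:
            if all(abs(ys[j]-q[0])>6 for q in o): o.append((ys[j],round(float(gr[j]),1)))
            if len(o)==9: break
        print(x,sorted(o))
```

```text
[[599.  267. ]
 [588.1 148.2]
 [439.2 160.2]
 [449.  280.2]]
[ 6.32200374 70.18516597] travel 70.4594753811572
570 [(np.float64(80.5), 13.3), (np.float64(87.0), 5.2), (np.float64(142.0), 2.7), (np.float64(192.0), -2.3), (np.float64(198.5), -11.4), (np.float64(244.0), -2.2), (np.float64(275.0), -2.1), (np.float64(281.5), -11.2), (np.float64(308.0), 17.4)]
570 [(np.float64(150.0), 14.4), (np.float64(156.5), 4.7), (np.float64(169.0), 9.0), (np.float64(206.5), -4.6), (np.float64(225.0), -5.2), (np.float64(254.5), -7.3), (np.float64(262.5), -9.3), (np.float64(281.5), -12.0), (np.float64(308.0), 18.7)]
500 [(np.float64(61.0), -7.1), (np.float64(86.0), 15.8), (np.float64(94.0), -9.1), (np.float64(105.0), -11.0), (np.float64(123.5), 11.7), (np.float64(206.0), -16.4), (np.float64(277.5), 11.0), (np.float64(296.0), -9.9), (np.float64(315.0), 17.3)]
500 [(np.float64(67.5), -6.4), (np.float64(155.5), 14.6), (np.float64(179.0), -7.3), (np.float64(198.0), 7.5), (np.float64(256.5), 8.5), (np.float64(269.5), -8.6), (np.float64(278.0), 7.4), (np.float64(296.0), -11.8), (np.float64(315.0), 19.0)]
452 [(np.float64(97.0), 7.1), (np.float64(115.5), -6.1), (np.float64(128.5), 10.4), (np.float64(147.0), -3.3), (np.float64(155.0), 9.2), (np.float64(205.5), -7.2), (np.float64(213.5), 10.7), (np.float64(293.0), -17.2), (np.float64(319.5), 18.0)]
452 [(np.float64(76.0), 5.6), (np.float64(120.5), 11.3), (np.float64(181.5), 17.1), (np.float64(208.0), -6.6), (np.float64(240.0), 17.0), (np.float64(274.5), -9.1), (np.float64(282.5), 6.0), (np.float64(293.0), -18.4), (np.float64(319.5), 19.6)]
```

>>> carry_out --pt "0 0 0 0 1" --pt "0 0 0 0 1" --pt "0 0 0 0 1"

```text
t: 36.1
eef_pos: [522.0, -13.8, 77.1]
tcp_rot: [-3.137, -0.0, -0.114]
ft_force: [4.8, 35.8, 9.9]
opening: 0.184
grip_force: 30.0
```

>>> carry_out --pt "0 -2 0 0 1" --pt "0 0 0 0 1" --pt "0 0 0 0 1"

```text
t: 36.4
eef_pos: [521.6, -12.9, 77.0]
tcp_rot: [-3.139, 0.001, -0.114]
ft_force: [1.4, 25.8, 10.9]
opening: 0.181
grip_force: 30.0
```

>>> carry_out --pt "0 -2 0 0 1" --pt "0 0 0 0 1" --pt "0 0 0 0 1"

```text
t: 36.7
eef_pos: [521.1, -12.1, 77.0]
tcp_rot: [-3.14, 0.002, -0.113]
ft_force: [-3.7, 13.1, 14.3]
opening: 0.184
grip_force: 30.0
```

>>> carry_out --pt "0 -1.5 0 0 1" --pt "0 0 0 0 1" --pt "0 0 0 0 0.5" --pt "0 0 0 0 0.5" --pt "0 0 0 0 0.5" --pt "0 0 -40 0 0.5" --pt "0 0 -45 0 0.5" --pt "0 0 -45 0 0.5" --pt "-5 -48 -10 0 0.5" --pt "-5 -48 0 0 0.5" --pt "-6 -48 0 0 0.5" --pt "-5 -45 0 0 0.5"

```text
t: 37.9
eef_pos: [522.6, 179.6, 216.5]
tcp_rot: [3.141, 0.0, -0.114]
ft_force: [1.5, -0.3, -0.3]
opening: 0.501
grip_force: 0.0
```

>>> carry_out --pt "0 0 0 0 0.5" --pt "0 0 0 0 0.5"

```text
t: 38.1
eef_pos: [522.7, 178.5, 216.1]
tcp_rot: [3.141, 0.001, -0.112]
ft_force: [-0.8, -0.7, 0.1]
opening: 0.499
grip_force: 0.0
```

Run:
```python
from h import *
s=env.state(); print(s['eef_pos'],s['tcp_rot'],s['opening'],s['ft_force'])
snap('wrist','w12')
w=cv2.imread('pics/w12.png'); cv2.imwrite('pics/c12.png',cv2.resize(w[60:260,100:366],(798,600),interpolation=cv2.INTER_CUBIC))
```

```text
[522.68779148 178.52042398 216.11621828] [ 3.14093537e+00  9.55648427e-04 -1.11542822e-01] 0.49896696856990375 [-0.84816442 -0.69010936  0.09575104]
```

View pics/c12.png

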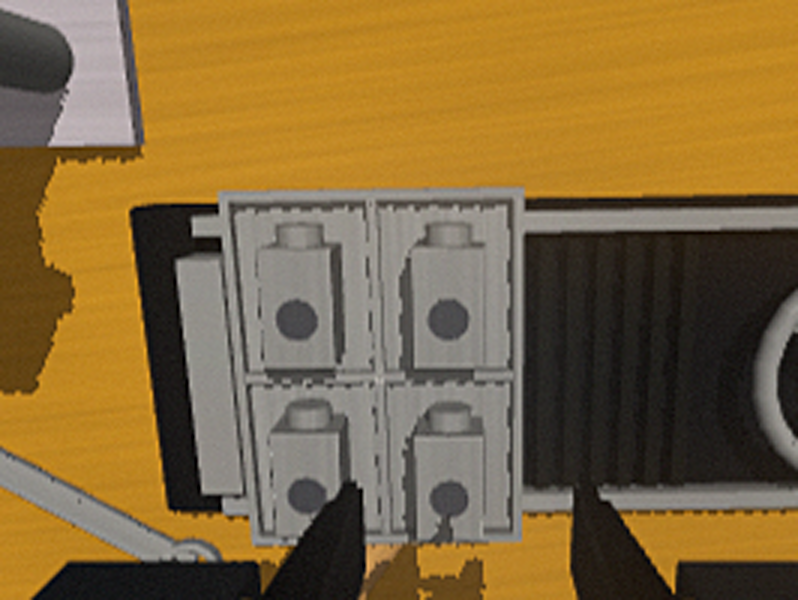

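The crop shows the tray end flush with the stop bar at about (225–245, 250–490), with all four inserts in place. Now the selector, starting by moving above it.

>>> carry_out --pt "0 46 0 0 0.6" --pt "0 46 0 0 0.6" --pt "0 46 0 0 0.6" --pt "0 46 0 0 0.6" --pt "0 46 0 0 0.6" --pt "0 46 0 0 0.6" --pt "0 46 0 0 0.6" --pt "0 46 0 0 0.6" --pt "0 46 0 0 0.6" --pt "1.5 46 0 0 0.6" --pt "1.5 44 0 0 0.6" --pt "0 0 0 0 0.6"

```text
t: 39.35
eef_pos: [467.1, -328.9, 216.2]
tcp_rot: [3.141, -0.0, -0.12]
ft_force: [-0.2, 0.3, -0.5]
opening: 0.399
grip_force: 0.0
```

>>> carry_out --pt "0 0 20 -7 0.6" --pt "0 0 20 -7 0.6" --pt "0 0 20 -7 0.6" --pt "0 0 10 -7 0.6" --pt "0 0 0 -7 0.6" --pt "0 0 0 -6.6 0.6" --pt "0 0 0 0 0.6" --pt "0 0 0 0 0.6"

```text
t: 40.15
eef_pos: [468.4, -323.5, 146.7]
tcp_rot: [-3.142, 0.0, 0.608]
ft_force: [0.3, 0.2, 0.3]
opening: 0.401
grip_force: 0.0
```

Run:
```python
from h import *
s=env.state(); print(s['eef_pos'],s['tcp_rot'],s['joints'])
# refine console from earlier view w4 (knob disc etc.): studs / marker / corners
d=load('w4'); k=1.5625; P=lambda u,v,z: ray(d,(u/k,v/k),z)[:2]
A=[P(575,229,52),P(604,229,52),P(636,246,66)]
for q in A: print(np.round(q,1),np.linalg.norm(q-[469.2,-322.5]),np.arctan2(*(q-[469.2,-322.5])[::-1]))
c=[P(522,152,50),P(765,158,50),P(717,359,50)]; print(np.round(c,1))
```

```text
[ 468.39898777 -323.53415971  146.70414616] [-3.14153831e+00  9.56539985e-05  6.08002919e-01] [-7.20457432e-01  5.01334561e-01  1.77992141e+00 -1.05284545e-04
  8.60412400e-01  2.42404640e-01]
[ 518.  -316.6] 49.11037647057652 0.11994669592017597
[ 515.3 -339.6] 49.18742820540319 -0.3547253030122247
[ 501.7 -357.9] 48.07261390550536 -0.8286886052273599
[[ 580.9 -277.1]
 [ 555.3 -461.8]
 [ 389.7 -441.4]]
```

>>> carry_out --pt "1.2 -0.4 30 0 0.6" --pt "0 0 22 0 0.6" --pt "0 0 14 0 0.6" --pt "0 0 8 0 0.6" --pt "0 0 0 0 0.6" --pt "0 0 0 0 1" --pt "0 0 0 0 1" --pt "0 0 0 0 1" --pt "0 0 0 0 1" --pt "0 0 0 0 1" --pt "0 0 0 0 1" --pt "0 0 0 0 1"

```text
t: 41.35
eef_pos: [469.5, -321.8, 73.1]
tcp_rot: [-3.141, 0.0, 0.612]
ft_force: [-2.2, 3.5, 6.2]
opening: 0.126
grip_force: 30.0
```

>>> carry_out --pt "0 0 0 7.8 1" --pt "0 0 0 7.8 1" --pt "0 0 0 7.8 1" --pt "0 0 0 7.8 1" --pt "0 0 0 7.8 1" --pt "0 0 0 7.8 1" --pt "0 0 0 7.8 1" --pt "0 0 0 7.8 1" --pt "0 0 0 7.8 1" --pt "0 0 0 7.8 1" --pt "0 0 0 8 1" --pt "0 0 0 0 1"

```text
t: 42.55
eef_pos: [469.5, -321.5, 73.1]
tcp_rot: [-3.141, 0.001, -0.894]
ft_force: [-1.9, 5.4, 7.1]
opening: 0.122
grip_force: 30.0
```

>>> carry_out --pt "0 0 0 0 1" --pt "0 0 0 0 1"

```text
t: 42.75
eef_pos: [469.5, -321.5, 73.2]
tcp_rot: [-3.141, 0.001, -0.889]
ft_force: [-1.4, 4.1, 6.8]
opening: 0.127
grip_force: 30.0
```

Run:
```python
from h import *
s=env.state(); print(s['eef_pos'],s['tcp_rot'],s['moment'],s['ft_force'],s['opening'])
```

```text
[ 469.51792729 -321.49285306   73.15397991] [-3.14143546e+00  9.69311506e-04 -8.88663391e-01] [ 1.02537787  0.27388038 -0.01793748] [-1.4023822   4.12285963  6.76961096] 0.12730673521650512
```

Selector: the tool turned 1.50 rad and the torque is about zero, so it is in the detent. I'll release, rise, and triangulate the button from the earlier views.

>>> carry_out --pt "0 0 0 0 0.6" --pt "0 0 0 0 0.6" --pt "0 0 0 0 0.6" --pt "0 0 -25 0 0.6" --pt "0 0 -40 0 0.6" --pt "0 0 -40 0 0.6" --pt "0 0 -40 0 0.6" --pt "0 0 0 0 0.6" --pt "0 0 0 0 0.6"

```text
t: 43.65
eef_pos: [469.7, -322.2, 218.1]
tcp_rot: [-3.141, -0.001, -0.889]
ft_force: [0.8, 0.5, -0.5]
opening: 0.401
grip_force: 0.0
```

Run:
```python
from h import *
s=env.state(); print(s['eef_pos'],s['tcp_rot'])
snap('wrist','w13'); snap('top','t13')
def blob(d,z=58):
    im=cv2.cvtColor(d['color'],cv2.COLOR_RGB2GRAY); u,v=proj(d,(507.7,-414.5,z)); 
    g=cv2.circle(np.zeros_like(im),(int(round(u)),int(round(v))),11,255,-1)
    m=((im>95)&(g>0)).astype(np.uint8); n,l,st,ce=cv2.connectedComponentsWithStats(m)
    return (u,v),[(st[i,4],np.round(ce[i],1),st[i,2:4]) for i in range(1,n) if st[i,4]>15], im[int(v)-14:int(v)+15:4,int(u)-16:int(u)+17:4]
for n in('w1','w4','w13'): print(n,*blob(load(n)),sep='\n')
# bar direction after turning: white pointer line on the knob
d=load('w13'); im=d['color']; hsv=cv2.cvtColor(im,cv2.COLOR_RGB2HSV)
m=((hsv[...,2]>150)&(hsv[...,1]<50)).astype(np.uint8); n,l,st,ce=cv2.connectedComponentsWithStats(m)
for i in range(1,n):
    if st[i,4]<6: continue
    for z in (50,88):
        X=np.array([ray(d,(x,y),z)[:2] for y,x in np.argwhere(l==i)]); c=X.mean(0)
        if np.linalg.norm(c-[469.4,-322])<75:
            w,V=np.linalg.eigh(np.cov(X.T)); a=np.arctan2(V[1,1],V[0,1]); print(z,st[i,4],np.round(c-[469.4,-322],1),'dir',round(a,2))
```

```text
[ 469.72901467 -322.2318312   218.05154412] [-3.14143504e+00 -1.47349558e-03 -8.88621459e-01]
w1
(np.float64(309.7912458707751), np.float64(139.29230481328202))
[(np.int32(295), array([311. , 139.6]), array([20, 20], dtype=int32))]
[[107 111  27  40  37  35  34 113 109]
 [108  29  35  37  53  47  34  33 113]
 [ 34  39  39 106 111 108 114  32  48]
 [ 25  36  72 101 102 105 104  55  27]
 [ 27  35  92 100  98  96 103  71  23]
 [ 27  32  52  96  98 100 100  36 111]
 [ 60  37  31  75  97  96  51  24 108]
 [ 54  57  29  29  30  33  45 107 109]]
w4
(np.float64(450.5206355368401), np.float64(146.322509384079))
[(np.int32(235), array([454.2, 147.2]), array([16, 21], dtype=int32))]
[[111  49  34  40  33  34  37  27 117]
 [ 36  30  37  36  50  69  74  27  28]
 [ 33  35  35  54  81 110 106 109  95]
 [ 30  35  50  50 108 106 107 104 106]
 [ 35  35  51  70 106 105 105 104 105]
 [ 35  26  47  74 103 106 106 104  88]
 [ 31  31  30  47 101 103 105  90 116]
 [ 33  33  34  30  31  30  17 119 112]]
w13
(np.float64(280.8232092636534), np.float64(100.71049655841834))
[(np.int32(220), array([279.5,  97.8]), array([23, 19], dtype=int32))]
[[104  49  39  40  33  33  38  29 109]
 [ 97  39  35 105 111 108  69  35  16]
 [ 29  35 101 106 102 105  94  38  36]
 [ 34  29 103 103 102  96  93  98  35]
 [ 37  34  99  96  99  91  94  95  35]
 [ 31  35  99  91  93  91  91  69  33]
 [ 29  35  53  92  90  90  90  24  32]
 [ 57  37  28  33  54  30  32  32  58]]
50 11 [ 22.7 -27.6] dir 2.29
88 11 [ 25.9 -31.7] dir 2.29
50 12 [ 34.9 -14. ] dir 2.72
88 12 [ 36.7 -19.6] dir 2.72
50 12 [37.1  4.2] dir -3.03
88 12 [38.7 -3.6] dir -3.03
50 46 [ 0.6 -0.6] dir 2.25
88 46 [ 6.3 -7.8] dir 2.25
50 58 [36.3 25.4] dir -2.53
88 58 [37.9 15.2] dir -2.53
```

The pointer line now lies at -0.89, aimed at the marker. I'll triangulate the button top.

Run:
```python
from h import *
for z in (56,60,64,68,72): print(z,[np.round(ray(load(n),uv,z)[:2],1).tolist() for n,uv in(('w1',(311,139.6)),('w4',(455.8,147.5)),('w13',(279.5,97.8)))])
```

```text
56 [[506.9, -416.4], [505.1, -422.5], [510.8, -416.1]]
60 [[507.3, -415.7], [505.9, -419.6], [510.9, -415.7]]
64 [[507.8, -414.9], [506.7, -416.7], [511.0, -415.3]]
68 [[508.2, -414.2], [507.5, -413.9], [511.2, -415.0]]
72 [[508.7, -413.4], [508.3, -411.0], [511.3, -414.6]]
```

>>> carry_out --pt "32 9 0 0 1" --pt "32 9 0 0 1" --pt "32 10 0 0 1" --pt "0 0 45 0 1" --pt "0 0 40 0 1" --pt "0 0 30 0 1" --pt "0 0 17 0 1" --pt "0 0 0 0 1" --pt "0 0 0 0 1"

```text
t: 44.65
eef_pos: [508.4, -414.2, 85.0]
tcp_rot: [3.141, 0.002, -0.889]
ft_force: [0.2, 1.2, 0.3]
opening: 0.005
grip_force: 0.0
```

>>> carry_out --pt "0 0 3 0 1" --pt "0 0 0 0 1"

```text
t: 44.85
eef_pos: [508.7, -414.5, 83.2]
tcp_rot: [-3.142, -0.001, -0.889]
ft_force: [0.3, 0.1, 0.1]
opening: 0.003
grip_force: 0.0
```

>>> carry_out --pt "0 0 3 0 1" --pt "0 0 0 0 1"

```text
t: 45.05
eef_pos: [508.7, -414.5, 80.0]
tcp_rot: [-3.142, -0.001, -0.889]
ft_force: [0.3, -0.3, 2.2]
opening: 0.004
grip_force: 0.8
```

>>> carry_out --pt "0 0 2 0 1" --pt "0 0 0 0 1"

```text
t: 45.25
eef_pos: [508.7, -414.5, 77.8]
tcp_rot: [-3.142, -0.001, -0.889]
ft_force: [0.8, -1.0, 2.2]
opening: 0.004
grip_force: 1.4
```

>>> carry_out --pt "0 0 2 0 1" --pt "0 0 0 0 1"

```text
t: 45.45
eef_pos: [508.7, -414.5, 75.7]
tcp_rot: [-3.142, -0.001, -0.889]
ft_force: [1.1, 0.3, 3.6]
opening: 0.003
grip_force: 2.0
```

>>> carry_out --pt "0 0 1.5 0 1" --pt "0 0 0 0 1"

```text
t: 45.65
eef_pos: [508.7, -414.5, 74.3]
tcp_rot: [-3.142, -0.001, -0.889]
ft_force: [0.1, -0.7, 4.0]
opening: 0.008
grip_force: 2.4
```

>>> carry_out --pt "0 0 1 0 1" --pt "0 0 0 0 1"

```text
t: 45.85
eef_pos: [508.7, -414.5, 74.2]
tcp_rot: [-3.142, -0.001, -0.889]
ft_force: [-2.0, 2.3, 12.8]
opening: 0.005
grip_force: 6.2
```

The button bottomed out after about 6 mm with the force jumping to 13 N. A touch more, then let go.

>>> carry_out --pt "0 0 0.5 0 1" --pt "0 0 0 0 1" --pt "0 0 0 0 1" --pt "0 0 -10 0 1" --pt "0 0 -30 0 1" --pt "0 0 -45 0 1" --pt "0 0 -45 0 1" --pt "0 0 -20 0 1" --pt "0 0 0 0 1" --pt "0 0 0 0 1" --pt "0 0 0 0 1"

```text
t: 46.95
eef_pos: [508.0, -413.9, 220.8]
tcp_rot: [3.141, 0.003, -0.889]
ft_force: [-0.3, -0.9, 0.0]
opening: 0.008
grip_force: 0.0
```

Run:
```python
from h import *
snap('top','t14'); snap('scene','s14'); d=load('t14'); d0=load('top0'); d11=load('t11')
s=env.state(); print(s['t'],s['eef_pos'],s['ft_force'])
# tray edge travel + change mask blobs vs start
g=lambda q:cv2.cvtColor(q['color'],cv2.COLOR_RGB2GRAY).astype(np.int16)
for x in(570,500):
    ys=np.arange(130,175,.5); 
    for q in(d11,d):
        uv=np.array([proj(q,(x+.11*(y-145),y,51)) for y in ys],np.float32)
        p=cv2.remap(g(q).astype(np.float32),uv[:,:1],uv[:,1:],cv2.INTER_LINEAR)[:,0]; print(x,ys[np.argmax(np.diff(p))])
a,b=load('s14'),load('scene0'); m=(abs(g(a)-g(b))>35).astype(np.uint8); m=cv2.morphologyEx(m,cv2.MORPH_OPEN,np.ones((3,3)))
n,l,st,ce=cv2.connectedComponentsWithStats(m)
print([(st[i,4],np.round(ce[i]*1.5625).tolist()) for i in range(1,n) if st[i,4]>20])
```

```text
47.05 [ 508.20476342 -414.0426826   221.01034615] [-1.01910887 -1.10772332  0.40878625]
570 149.0
570 149.0
500 154.5
500 155.5
[(np.int32(7981), [108.0, 84.0]), (np.int32(557), [244.0, 10.0]), (np.int32(224), [346.0, 12.0]), (np.int32(2722), [395.0, 71.0]), (np.int32(323), [241.0, 72.0]), (np.int32(208), [363.0, 130.0]), (np.int32(22), [2.0, 126.0]), (np.int32(36), [347.0, 153.0]), (np.int32(602), [361.0, 173.0]), (np.int32(3666), [89.0, 214.0]), (np.int32(3363), [218.0, 241.0]), (np.int32(32), [274.0, 169.0]), (np.int32(24), [501.0, 232.0]), (np.int32(34), [473.0, 242.0]), (np.int32(629), [518.0, 258.0]), (np.int32(38), [438.0, 243.0]), (np.int32(691), [455.0, 272.0]), (np.int32(188), [376.0, 271.0]), (np.int32(39), [487.0, 269.0]), (np.int32(21), [409.0, 273.0]), (np.int32(28), [407.0, 280.0]), (np.int32(27), [233.0, 292.0]), (np.int32(31), [497.0, 334.0]), (np.int32(67), [429.0, 371.0]), (np.int32(25), [346.0, 367.0]), (np.int32(27), [262.0, 391.0]), (np.int32(33), [275.0, 395.0])]
```

```bash
python3 -c "
from cell import env
print(env.job_done())"
```

```text
the job is handed in; nothing more can be done
None
```

The job is handed in at about 47 s and no verdict came back. The coupon is in the bin, all four inserts lie on their sides one to a pocket, the tray is against its stop, the selector is at 1.5 (the marker pin), and the start button was then pressed fully down and released.

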